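# Slide a vial into the reader and hold its enabling button

### The job

Slide the reader's sample carriage by its handle fully home, so that its vial stands under the hood and the carriage rests against its stop. Then press the enabling button on the control box to its middle position, about 10 mm down, where its top is level with the top of the little steel post beside it, and finish while still holding it there with the fingers. Pressed right to the bottom the button trips, so never bottom it out; do not disturb the loose things standing around.

Things in the scene. Friction and masses are not known exactly. Their poses are not given: they have to be found in the camera images.
- reader: fixed vial reader: white base plate 340 x 104 mm with two low aluminium guide rails, and at its far (+x) end a white hood 104 mm wide whose top is 116 mm above the worktop (a round plug on it reaches 122 mm); origin in the middle of its underside, on the worktop. Its own x axis is the slide direction, towards the hood; the hood covers x = 48 to 168 mm and is open towards -x.
- carriage (a joint): travel of the sample carriage along the reader's +x axis, m: 0 = pulled out, 0.12 = fully home against the stop. It starts somewhere between 0 and 0.04, slides with about 2 N of friction and stays where it is left. The carriage is an aluminium plate between the rails that carries a 27 mm white-capped vial.
- carriage_handle (a point): point on the axis of the carriage's handle, 92 mm above the worktop. The handle is a black upright post, 16 mm (along the slide) x 24 mm (across), rising from the carriage (30 mm above the worktop) to its top end also at 92 mm; pinch it from above, e.g. across its 24 mm width about 15 mm below the top. It stands 130 mm in front of the vial; when home it is 65 mm clear of the hood. Its axes are parallel to the reader's.
- control_box: fixed grey bench box, 126 x 106 mm, top face 43 mm above the worktop, carrying the enabling button in its middle and a steel index post of 8 mm diameter 40 mm to the box's +y side of the button, top 65 mm above the worktop; origin in the middle of its underside.
- enable_button (a joint): how far the button is pressed straight down, m: 0 = released, 0.010 = middle position (top level with the index post), 0.020 = bottom, where it trips. A spring returns it: it starts to move at about 4 N, takes about 8 N at the middle and 12 N at the bottom.
- button_top (a point): centre of the flat top of the enabling button, a black round cap of 40 mm diameter; 75 mm above the worktop when released.
- centrifuge_lid (a point): obstacle, not part of the job: middle of the raised clear lid of the blue mini centrifuge, fixed furniture standing between the reader and the control box (which are one at its left and one at its right, either way round). The lid, 100 mm wide, reaches 210 mm above the worktop: cross with the fingertips 240 mm or more up.
- beaker: bystander: small glass beaker, 44 x 51 x 61 mm, standing beside the reader; origin in the middle of its underside.
- spare_vial: bystander: white-capped vial, 27 mm diameter, 60 mm high, standing beside the control box; origin in the middle of its underside.
- weighing_boat: bystander: shallow white square weighing boat, 50 x 50 x 15 mm, lying in the middle near the robot; origin in the middle of its underside.
- buffer_bottle: bystander: white screw-cap bottle, 52 mm diameter, 100 mm high, at the right; origin in the middle of its underside.
- dish: bystander: clear round dish, 63 mm diameter, 16 mm high, at the left; origin in the middle of its underside.
Things that resemble listed ones, but are neither listed nor needed, are in the scene too. What is shaped like the control_box but blue or purple is not meant.

How it is judged:
By the outcome, as a careful person would: the job done as asked, in the order asked, and still so for the second after the job is handed in, while the arm keeps its last pose, push and grip.
It also fails if it takes over 56 s, if anything falls off the work surface, if the arm or the gripper's body presses on something with over 40 N, if the wrist force passes 120 N, or if a joint passes its speed limit or range.

### The arm

A 7-joint arm with a two-finger parallel gripper is mounted at the origin on a cart in front of the work surface, level with it; the furniture and walls round the work are solid. World frame = base frame: x ahead of the robot, y to its left, z up, the work surface at z = 0. Lengths are in m, angles in degrees, forces in N, time in s.
With the tool pointing down it reaches from about 0.425 to 0.875 m from the base axis. Payload 4.7 kg.
Tool frame: the origin (TCP) lies midway between the tips of the shut fingers; the grasp point (between the pads) lies env.grip_point_offset behind it (env.grip_point_offset is the distance from the TCP to the grasp point, in m); x points along the fingers, y is the direction in which the jaws open and shut, and the axes are right-handed (so a half turn about x gives the same grasp; the last joint's range is limited). The gripper opens to 87 mm and grips with 3 to 60 N. Pads are 19 mm wide; open, the fingers measure 117 mm over their backs; the gripper's body (75 mm by 190 mm) begins 51 mm behind the grasp point.
Start: joints at [-67.145, 18.392, -4.016, 83.108, 1.295, 78.541, -3.26], TCP at [0.244, 0.602, 0.223] pointing down, gripper open.
Joint ranges: [-163.93, 163.93], [-17.29, 119.83], [-79.2, 71.16], [3.27, 140.29], [-89.18, 269.18], [5.43, 117.66], [-154.24, 154.24]. Speed limits (degrees/s): [147.25, 147.25, 180, 180, 180, 180, 180].

### API

Orientations are given as [roll, pitch, yaw] about the fixed x, y, z axes, in that order (R = Rz(yaw) Ry(pitch) Rx(roll)).
In Python, from cell import readout, read_camera, camera_params, sign_off, spot_in, pinpoint, env gives the robot as it stands.
- The arm moves only by the shell command python3 -m pendant 'ROWS' [OPENING] [FORCE]. ROWS is a JSON object of lists of equal length, an entry for each row: "xyz": the shift along the world's x, y, z in m, a list of three; "turn": the turn about the world's z in rad. A call has 1 to 10 rows; each row shifts and turns the pose as measured when the row begins; what a row does not reach is not made up. A row lasts 1/8 s, in which the tool goes at most 62.5 mm and 10.7 degrees, less where a joint would pass 70% of its speed; a pose out of reach is approached as far as the arm can. A call is refused whole if a number of a shift passes 0.0625 or a number of a turn 0.188, either way. A call with a gripper value outside its range is refused whole. OPENING is the opening, from 0 (shut) to 1 (fully open), set as the call begins (- or left out, the last holds). The fingers move at their own pace and stop on an object; FORCE is the grip in N (left out, the last holds). Time passes only in rows, so rows that do not move let the fingers close. It gives the time, the measured TCP pose, the force and the opening at its end, in the units of the state.
- readout.get_obs(): the state, without advancing time (a new reading comes with each control period).
- read_camera(name): name is "side" or "top"; returns the picture (420x560x3 uint8, red, green, blue); there is no depth.
- camera_params(name): a dict with "fx", "fy", "cx", "cy" (pixels), "rvec" (rotation vector, rad) and "tvec" (3), from world to camera coordinates, as OpenCV has them. Camera axes: x right, y down, z forward; pixel columns grow to the right and rows downward; lengths in m; the calibration is good to about 2 mm. A picture is of the moment at which its call begins. camera_params takes no time and is no camera call.
- sign_off(): hands the job in, once; it reports no verdict.
Trained networks look in the newest picture that a camera, given by its name, has taken for a name from the list of things; names that differ only in an ending like _2 or _b are one class to them, and where a whole thing is asked for, a point or a joint stands for the part that bears it (a point fixed in the world has none). Each returns a list of dicts, best first, with "score" (0 to 1); they miss things now and then, are a little off and sometimes report something else, mostly with a low value. They report only what shows in the picture. A call takes as long as a camera call. They do not tell look-alikes from the thing itself.
- spot_in(camera, name): "at" ([x, y, z] in m, in the coordinates of the camera as it stood for that picture, good to about 4 mm: the middle of the surface that is visible of it).
- pinpoint(camera, name): "at" ([x, y, z] in m, in the coordinates of the camera as it stood for that picture, good to about 4 mm: a listed point, or the origin of a listed thing).
The state is a dict: "time_s": time; "qpos": joint angles; "joint_velocities": joint speeds; "effort": joint torques, N m; "tool_pos": TCP position; "tool_rot": TCP orientation; "force": force on the tool from outside, world axes, zero at the start; "wrist_torque": the same for the moment, N m; "grip_width": finger opening in m.
Only numpy, scipy, OpenCV 4.12 (cv2) and the standard library are available. Lean on these libraries where they do the work, as an engineer would, in place of code of your own. Each camera call takes 0.05 s, during which the arm holds its last target.

## Working session

There is one attempt and no reset: what is moved stays moved. The work goes in short steps, Python scripts to look and compute and a shell command to move; the robot and the scene stay as the last step left them, time stands still between calls to the robot, and variables do not carry over. Pictures are saved under pics/ and viewed, and the job is handed in when it is done.

```bash
ls; mkdir -p pics; cat > h.py <<'E'
import numpy as np, cv2
from cell import readout, read_camera, camera_params, sign_off, spot_in, pinpoint, env
def cam(n):
    p=camera_params(n); R=cv2.Rodrigues(np.array(p['rvec'],float))[0]; return p,R,np.array(p['tvec'],float)
def c2w(n,a):
    p,R,t=cam(n); return R.T@(np.array(a)-t)
def px(n,w):
    p,R,t=cam(n); c=R@np.array(w)+t; return [round(p['fx']*c[0]/c[2]+p['cx'],1),round(p['fy']*c[1]/c[2]+p['cy'],1)]
def ray(n,u,v,z):
    p,R,t=cam(n); d=R.T@np.array([(u-p['cx'])/p['fx'],(v-p['cy'])/p['fy'],1]); o=-R.T@t; return o+d*(z-o[2])/d[2]
def snap(n,f):
    im=read_camera(n); cv2.imwrite('pics/'+f,im[:,:,::-1]); return im
E
python3 - <<'E'
from h import *
for n in('side','top'):
    snap(n,n+'0.png'); 
    p,R,t=cam(n); print(n,(-R.T@t).round(3))
    for k in ['carriage_handle','button_top','control_box','reader','centrifuge_lid','carriage','beaker','spare_vial','weighing_boat','buffer_bottle','dish']:
        for d in pinpoint(n,k)[:3]:
            w=c2w(n,d['at']); print(n,k,round(d['score'],2),w.round(3),px(n,w))
o=readout.get_obs(); print(o['time_s'],o['tool_pos'],o['tool_rot'],o['grip_width'],env.grip_point_offset,o['force'])
E
```

```text
pics
side [-0.238 -0.211  1.042]
side carriage_handle 0.7 [ 0.467 -0.294  0.088] [np.float64(362.9), np.float64(267.8)]
side button_top 0.68 [ 0.582 -0.274 -0.002] [np.float64(356.3), np.float64(254.1)]
side button_top 0.67 [0.421 0.262 0.077] [np.float64(181.7), np.float64(241.2)]
side button_top 0.59 [0.599 0.23  0.075] [np.float64(212.4), np.float64(204.0)]
side control_box 0.97 [ 0.425  0.262 -0.003] [np.float64(185.9), np.float64(255.6)]
side control_box 0.66 [0.598 0.228 0.003] [np.float64(214.9), np.float64(218.3)]
side control_box 0.56 [0.789 0.238 0.   ] [np.float64(230.7), np.float64(182.8)]
side reader 0.68 [ 0.582 -0.274  0.   ] [np.float64(356.2), np.float64(253.6)]
side centrifuge_lid 0.89 [0.651 0.051 0.162] [np.float64(267.3), np.float64(185.2)]
side centrifuge_lid 0.53 [ 0.467 -0.296  0.089] [np.float64(363.5), np.float64(267.7)]Traceback (most recent call last):
  File "<stdin>", line 6, in <module>
ValueError: it knows: beaker, buffer_bottle, button_top, carriage_handle, centrifuge_lid, control_box, dish, reader, spare_vial, weighing_boat
```

```bash
python3 - <<'E'
from h import *
for n in('side','top'):
    snap(n,n+'0.png'); 
    p,R,t=cam(n); print(n,(-R.T@t).round(3))
    for k in ['beaker','spare_vial','weighing_boat','buffer_bottle','dish']+(['carriage_handle','button_top','control_box','reader','centrifuge_lid'] if n=='top' else []):
        for d in pinpoint(n,k)[:3]:
            w=c2w(n,d['at']); print(n,k,round(d['score'],2),w.round(3),[float(q) for q in px(n,w)])
o=readout.get_obs(); print(o['time_s'],o['tool_pos'],o['tool_rot'],o['grip_width'],env.grip_point_offset,o['force'])
E
```

```text
side [-0.238 -0.211  1.042]
side beaker 0.69 [ 0.565 -0.162  0.002] [321.8, 249.9]
side spare_vial 0.69 [0.612 0.332 0.001] [189.3, 210.1]
side weighing_boat 0.73 [ 0.425 -0.019 -0.001] [268.6, 274.7]
side buffer_bottle 0.66 [ 0.484 -0.492  0.   ] [423.7, 294.4]
side buffer_bottle 0.3 [0.6   0.23  0.077] [212.4, 203.3]
side dish 0.21 [ 0.485 -0.49   0.002] [423.2, 293.9]
top [0.407 0.006 1.632]
top beaker 0.67 [ 0.56  -0.16  -0.001] [326.7, 223.4]
top beaker 0.6 [ 0.463 -0.292  0.092] [373.7, 250.8]
top spare_vial 0.42 [0.61  0.335 0.005] [175.2, 212.0]
top spare_vial 0.32 [ 0.561 -0.162  0.002] [327.3, 223.1]
top weighing_boat 0.74 [ 0.424 -0.016  0.004] [283.8, 266.5]
top buffer_bottle 0.83 [ 0.479 -0.487 -0.001] [427.8, 245.7]
top buffer_bottle 0.56 [ 0.601  0.23  -0.003] [207.5, 214.2]
top dish 0.89 [0.41  0.493 0.004] [126.5, 275.0]
top carriage_handle 0.56 [ 0.464 -0.294  0.091] [374.3, 250.7]
top button_top 0.67 [0.789 0.241 0.076] [199.9, 152.8]
top button_top 0.61 [0.419 0.262 0.079] [194.2, 270.2]
top button_top 0.45 [0.599 0.232 0.076] [203.5, 212.0]
top control_box 0.77 [ 0.601  0.229 -0.001] [207.6, 214.1]
top control_box 0.57 [ 0.423  0.265 -0.003] [197.2, 268.8]
top control_box 0.57 [ 0.789  0.245 -0.001] [202.4, 158.3]
top reader 0.78 [ 0.586 -0.269 -0.004] [359.4, 215.0]
top centrifuge_lid 0.57 [0.654 0.054 0.164] [258.7, 188.5]
1.15 [0.24403872 0.60247628 0.22260376] [56.58134367 89.99233828 34.53332217] 0.08702030829948498 0.0187 [-0.01435658 -0.51367332 -0.47524539]
```

View pics/side0.png

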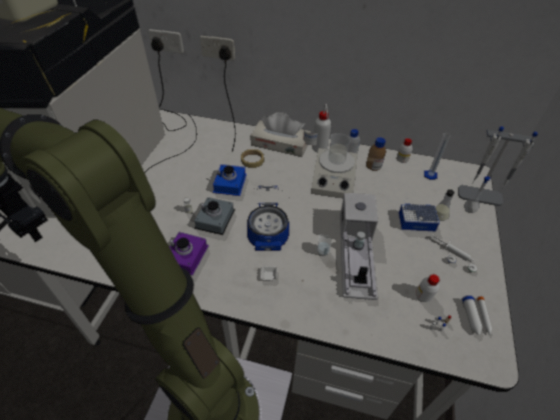

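View pics/top0.png

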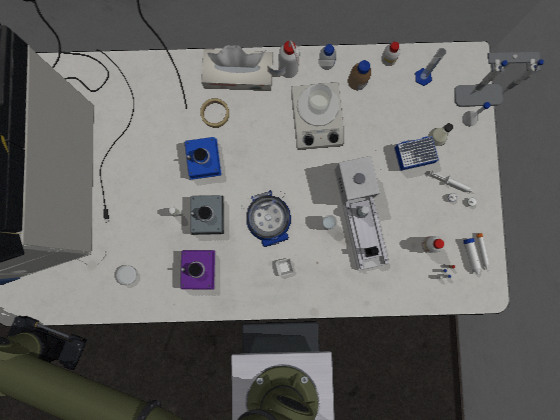

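```bash
python3 - <<'E'
import cv2,numpy as np
t=cv2.imread('pics/top0.png'); s=cv2.imread('pics/side0.png')
a=cv2.resize(t[145:280,325:400],None,fx=4.4,fy=4.4,interpolation=2)
b=cv2.resize(t[180:250,155:235],None,fx=5,fy=5,interpolation=2)
cv2.imwrite('pics/ca.png',a);cv2.imwrite('pics/cb.png',b)
E
```

```text
(no output)
```

View pics/ca.png

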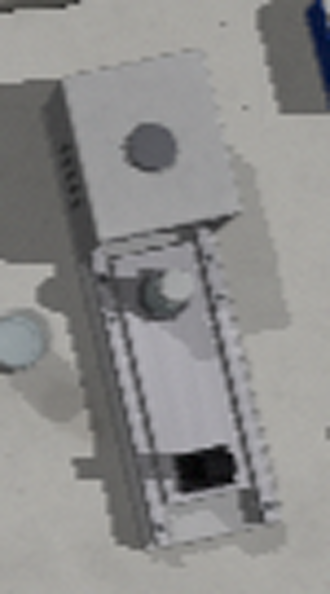

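View pics/cb.png

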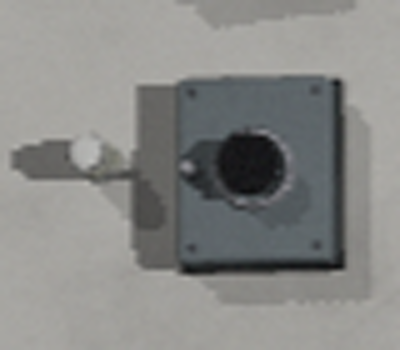

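```bash
python3 - <<'E'
from h import *
f=lambda u,v,z: ray('top',325+u/4.4,145+v/4.4,z)
pl=f(151,147,.122); h=f(205,468,.092); print(pl,h,np.degrees(np.arctan2(*(pl-h)[[1,0]])),np.linalg.norm((pl-h)[:2]))
# hood top corners z=.116
c=[f(*q,.116) for q in[(62,82),(195,48),(238,213),(97,242)]]
for q in c: print(q.round(4))
for i in range(4):
    d=c[(i+1)%4]-c[i]; print(np.degrees(np.arctan2(d[1],d[0])),np.linalg.norm(d))
hc=sum(c)/4; d=hc-h; print(hc,np.degrees(np.arctan2(d[1],d[0])),np.linalg.norm(d[:2]))
e=[f(155,548,.0),f(278,518,.0)];print(e)
b=ray('top',155+253/5,180+162/5,.075);p=ray('top',155+189/5,180+167/5,.065);print('button',b,'post',p)
print('box', [ray('top',155+u/5,180+v/5,.043).round(3) for u,v in[(180,80),(333,80),(335,263),(180,263)]])
E
```

```text
[ 0.68447839 -0.25300953  0.122     ] [ 0.46185115 -0.28557149  0.092     ] 8.321207072960568 0.22499592458394638
[ 0.7334 -0.1938  0.116 ]
[ 0.7553 -0.2881  0.116 ]
[ 0.6374 -0.3124  0.116 ]
[ 0.6196 -0.2135  0.116 ]
-76.97497521840863 0.09679193544081469
-168.32006215092957 0.1203602465385872
100.19033999892949 0.10051499356869495
9.836910168331277 0.11553498293179064
[ 0.68642549 -0.25195544  0.116     ] 8.513273728159959 0.227076355670759
[array([ 0.40735916, -0.26336765,  0.        ]), array([ 0.42697747, -0.35499923,  0.        ])]
button [0.59783003 0.22528512 0.075     ] post [0.59694366 0.26710632 0.065     ]
box [array([0.656, 0.276, 0.043]), array([0.653, 0.178, 0.043]), array([0.536, 0.178, 0.043]), array([0.538, 0.277, 0.043])]
```

```bash
cat >> h.py <<'E'
from scipy.spatial.transform import Rotation as Ro
def st():
    o=readout.get_obs(); R=Ro.from_euler('xyz',o['tool_rot'],degrees=True).as_matrix()
    print('t',round(o['time_s'],2),'p',np.round(o['tool_pos'],4),'toolx',R[:,0].round(3),'jaw yaw',round(np.degrees(np.arctan2(R[1,1],R[0,1])),2),'F',np.round(o['force'],2),'w',round(o['grip_width'],4),'q',np.round(o['qpos'],1)); return o
E
python3 -c "from h import *; st()"
python3 -m pendant '{"xyz":[[0.02,-0.04,0.04],[0.03,-0.05,0.02],[0.03,-0.05,0],[0.03,-0.05,0],[0.03,-0.05,0],[0.02,-0.055,0],[0,-0.06,0],[0,-0.06,0]],"turn":[0,0,0,0,0,0,0,0]}' 0.6
python3 -c "from h import *; st()"
```

```text
t 1.15 p [0.244  0.6025 0.2226] toolx [ 0.  0. -1.] jaw yaw 67.95 F [-0.01 -0.51 -0.48] w 0.087 q [-67.1  18.4  -4.   83.1   1.3  78.5  -3.3]
time_s: 2.15
tool_pos: [0.4053, 0.1782, 0.2838]
tool_rot: [73.7, 89.8, 52.1]
force: [0.4, -0.3, 0.2]
grip_width: 0.0524
t 2.15 p [0.4053 0.1782 0.2838] toolx [ 0.002  0.002 -1.   ] jaw yaw 68.43 F [ 0.35 -0.32  0.22] w 0.0524 q [-42.5  -9.3  13.6 105.6   2.1  83.3  39.1]
```

```bash

python3 -m pendant '{"xyz":[[0.03,-0.05,0],[0.015,-0.06,0],[0.01,-0.06,0],[0,-0.06,0],[0,-0.06,0],[0,-0.06,0],[0,-0.06,0],[0,-0.05,0]],"turn":[0.07,0.07,0.07,0.07,0.07,0.07,0.07,0.07]}'
python3 -c "from h import *; st()"
```

```text
time_s: 3.15
tool_pos: [0.4596, -0.2968, 0.2873]
tool_rot: [33.6, 89.2, 45.2]
force: [0.2, 0.0, -0.3]
grip_width: 0.0524
t 3.15 p [ 0.4596 -0.2968  0.2873] toolx [ 0.01  0.01 -1.  ] jaw yaw 101.67 F [ 0.2   0.03 -0.27] w 0.0524 q [-20.1   5.   54.6  93.9  -4.9  83.1 136.6]
```

```bash

python3 -m pendant '{"xyz":[[0.003,0.003,-0.06],[0,0,-0.06],[0,0,-0.04],[0,0,0]],"turn":[-0.02,0,0,0]}'
python3 - <<'E'
from h import *
o=st()
for n in ('side','top'):
    im=snap(n,n+'1.png')
    for d in pinpoint(n,'carriage_handle')[:2]: print(n,d['score'],c2w(n,d['at']).round(4))
    u,v=[int(q) for q in px(n,o['tool_pos'])]; cv2.imwrite(f'pics/{n}1c.png',cv2.resize(im[v-60:v+60,u-60:u+60,::-1],None,fx=4,fy=4,interpolation=2))
E
```

```text
time_s: 3.65
tool_pos: [0.4614, -0.3004, 0.1253]
tool_rot: [7.7, 89.1, 17.7]
force: [0.1, -0.2, 0.6]
grip_width: 0.0523
t 3.65 p [ 0.4614 -0.3004  0.1253] toolx [ 0.014  0.005 -1.   ] jaw yaw 99.95 F [ 0.1  -0.22  0.55] w 0.0523 q [-16.2  13.9  53.4 106.4 -13.1  65.2 141.8]
side 0.8 [ 0.4626 -0.2957  0.089 ]
top 0.69 [ 0.4653 -0.2964  0.0925]
```

View pics/side1c.png

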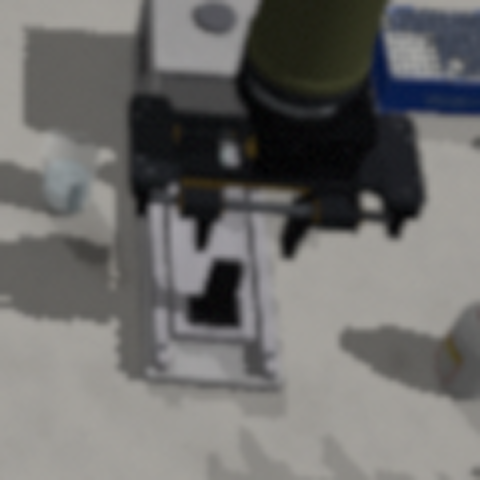

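View pics/top1c.png

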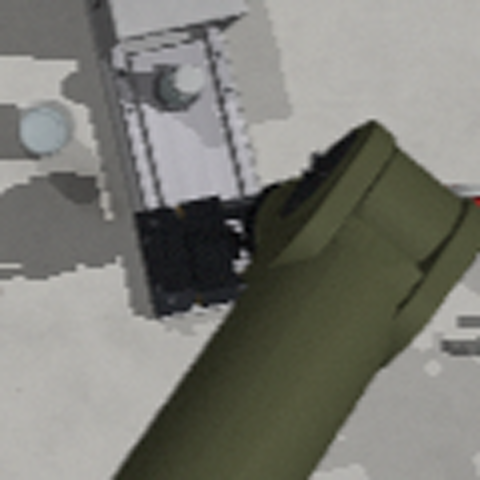

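```bash

python3 -m pendant '{"xyz":[[0.003,0.005,-0.03],[0.001,0.001,-0.03],[0,0,-0.006],[0,0,0]],"turn":[0,0,0,0]}'
python3 -m pendant '{"xyz":[[0,0,0],[0,0,0],[0,0,0],[0,0,0]],"turn":[0,0,0,0]}' 0 15
python3 - <<'E'
from h import *
st()
E
```

```text
time_s: 4.35
tool_pos: [0.4758, -0.2985, 0.0713]
tool_rot: [-13.6, 87.8, -3.5]
force: [0.4, -0.1, 0.1]
grip_width: 0.0523
time_s: 4.85
tool_pos: [0.4765, -0.2935, 0.074]
tool_rot: [1.4, 87.7, 11.6]
force: [-1.7, 4.2, 1.8]
grip_width: 0.0239
t 4.85 p [ 0.4765 -0.2935  0.074 ] toolx [ 0.039  0.008 -0.999] jaw yaw 100.24 F [-1.72  4.18  1.8 ] w 0.0239 q [-14.   18.3  50.9 108.9 -18.5  59.1 145. ]
```

```bash

python3 -m pendant '{"xyz":[[0,0,0],[0,0,0],[0,0,0]],"turn":[0,0,0]}' 0.6
python3 -m pendant '{"xyz":[[0,0,0.04],[0,0,0.05],[0,0,0.05],[0,0,0.03]],"turn":[0,0,0,0]}'
python3 -m pendant '{"xyz":[[0,0,0],[0,0,0],[0,0,0],[0,0,0],[0,0,0],[0,0,0],[0,0,0],[0,0,0],[0,0,0],[0,0,0]],"turn":[-0.18,-0.18,-0.18,-0.18,-0.18,-0.18,-0.18,-0.18,-0.18,-0.18]}'
python3 -c "from h import *; st()"
```

```text
time_s: 5.22
tool_pos: [0.4771, -0.2943, 0.0747]
tool_rot: [-1.3, 87.7, 8.9]
force: [0.2, -0.6, -0.2]
grip_width: 0.046
time_s: 5.72
tool_pos: [0.4744, -0.2948, 0.2471]
tool_rot: [-0.9, 87.9, 9.2]
force: [0.8, 0.3, 0.8]
grip_width: 0.0519
time_s: 6.98
tool_pos: [0.4748, -0.3007, 0.2519]
tool_rot: [-0.9, 87.3, -97.8]
force: [0.3, -0.3, -0.1]
grip_width: 0.0522
t 6.97 p [ 0.4748 -0.3007  0.2519] toolx [-0.006 -0.047 -0.999] jaw yaw -6.86 F [ 0.29 -0.27 -0.15] w 0.0522 q [-30.5  10.3  66.1  96.2  -7.2  78.4  29.7]
```

```bash

python3 -m pendant '{"xyz":[[-0.005,0.002,0],[-0.005,0.002,0],[0,0,-0.03],[0,0,-0.03],[0,0,-0.03],[0,0,-0.02],[0,0,0]],"turn":[0.1,0.1,0.1,0,0,0,0]}'
python3 -c "from h import *; st()"
```

```text
time_s: 7.85
tool_pos: [0.4648, -0.2995, 0.14]
tool_rot: [2.8, 87.0, -76.6]
force: [-0.5, -0.8, 0.5]
grip_width: 0.0521
t 7.85 p [ 0.4648 -0.2995  0.14  ] toolx [ 0.012 -0.05  -0.999] jaw yaw 10.6 F [-0.48 -0.84  0.47] w 0.0521 q [-26.1  13.7  62.1 106.8 -11.2  64.9  50.2]
```

```bash

python3 -m pendant '{"xyz":[[0,0.003,-0.02],[0,0.001,-0.02],[0,0,-0.02],[0,0,-0.014],[0,0,0]],"turn":[0,0,0,0,0]}'
python3 -c "from h import *; st()"
```

```text
time_s: 8.48
tool_pos: [0.4667, -0.2955, 0.0641]
tool_rot: [7.1, 86.9, -72.3]
force: [0.7, -0.6, 0.3]
grip_width: 0.0519
t 8.47 p [ 0.4667 -0.2955  0.0641] toolx [ 0.016 -0.051 -0.999] jaw yaw 10.65 F [ 0.66 -0.63  0.32] w 0.0519 q [-21.8  19.9  58.1 111.1 -17.9  56.8  54.7]
```

Tracks well now. Close and check.

```bash

python3 -m pendant '{"xyz":[[0,0,0],[0,0,0],[0,0,0],[0,0,0]],"turn":[0,0,0,0]}' 0 20
python3 - <<'E'
from h import *
o=st()
n='side';im=snap(n,n+'2.png')
u,v=[int(q) for q in px(n,o['tool_pos'])]; cv2.imwrite(f'pics/{n}2c.png',cv2.resize(im[v-60:v+60,u-60:u+60,::-1],None,fx=4,fy=4,interpolation=2))
E
```

```text
time_s: 8.98
tool_pos: [0.4678, -0.2963, 0.0661]
tool_rot: [9.6, 86.8, -69.8]
force: [-2.1, 0.0, -0.7]
grip_width: 0.0202
t 8.97 p [ 0.4678 -0.2963  0.0661] toolx [ 0.019 -0.052 -0.998] jaw yaw 10.65 F [-2.11  0.04 -0.67] w 0.0202 q [-21.8  19.8  58.2 111.  -17.8  56.8  54.7]
```

View pics/side2c.png

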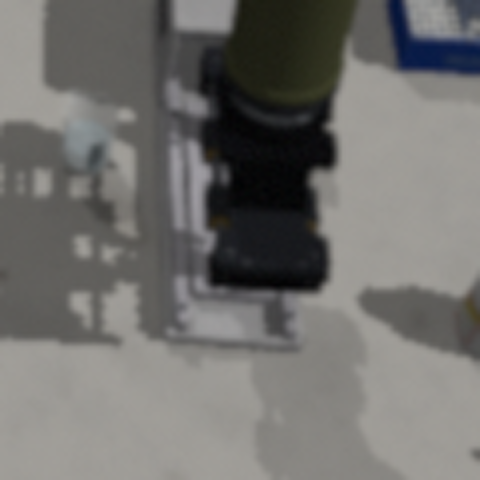

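```bash

python3 -m pendant '{"xyz":[[0,0,0],[0,0,0],[0.0098,0.0018,0],[0.0098,0.0018,0]],"turn":[0,0,0,0]}'
python3 -c "from h import *; st()"
```

```text
time_s: 9.52
tool_pos: [0.4865, -0.2929, 0.0659]
tool_rot: [7.2, 86.9, -72.2]
force: [-1.9, -0.2, 3.0]
grip_width: 0.0161
t 9.53 p [ 0.4865 -0.2929  0.0659] toolx [ 0.017 -0.052 -0.999] jaw yaw 10.58 F [-1.88 -0.21  3.01] w 0.0161 q [-21.1  21.9  57.  108.9 -19.4  57.7  54.3]
```

```bash

python3 -m pendant '{"xyz":[[0.0123,0.0023,0],[0.0123,0.0023,0],[0.0123,0.0023,0],[0.0098,0.0018,0]],"turn":[0,0,0,0]}'
python3 -m pendant '{"xyz":[[0.006,0.0011,0],[0.006,0.0011,0]],"turn":[0,0]}'
python3 -c "from h import *; st()"
```

```text
time_s: 10.02
tool_pos: [0.5372, -0.2834, 0.0659]
tool_rot: [6.5, 86.9, -72.8]
force: [-2.0, 0.8, 3.4]
grip_width: 0.0162
time_s: 10.28
tool_pos: [0.5505, -0.281, 0.066]
tool_rot: [6.6, 86.9, -72.7]
force: [-2.5, 1.2, 3.1]
grip_width: 0.0158
t 10.28 p [ 0.5505 -0.281   0.066 ] toolx [ 0.016 -0.052 -0.999] jaw yaw 10.66 F [-2.54  1.25  3.11] w 0.0158 q [-19.2  28.2  53.5 101.5 -23.4  60.5  52.6]
```

```bash

python3 -m pendant '{"xyz":[[0.004,0.0007,0],[0.004,0.0007,0]],"turn":[0,0]}'
python3 -m pendant '{"xyz":[[0.004,0.0007,0],[0.004,0.0007,0]],"turn":[0,0]}'
python3 -c "from h import *; st()"
```

```text
time_s: 10.52
tool_pos: [0.5585, -0.2795, 0.0659]
tool_rot: [5.7, 86.9, -73.7]
force: [-13.0, -0.6, 8.8]
grip_width: 0.016
time_s: 10.78
tool_pos: [0.5583, -0.2795, 0.0658]
tool_rot: [-10.2, 87.2, -89.7]
force: [-12.7, 2.9, 11.1]
grip_width: 0.0157
t 10.78 p [ 0.5583 -0.2795  0.0658] toolx [ 0.    -0.048 -0.999] jaw yaw 10.42 F [-12.75   2.86  11.06] w 0.0157 q [-18.6  29.7  53.   99.7 -23.9  62.   52.1]
```

```bash

python3 - <<'E'
from h import *
for n in ('side','top'):
    im=snap(n,n+'3.png')
    u,v=[int(q) for q in px(n,[.6,-.27,.05])]; cv2.imwrite(f'pics/{n}3c.png',cv2.resize(im[v-60:v+60,u-60:u+60,::-1],None,fx=4,fy=4,interpolation=2))
E
```

```text
(no output)
```

View pics/side3c.png

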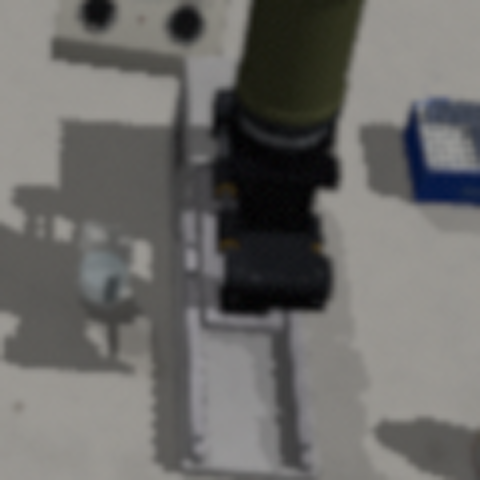

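View pics/top3c.png

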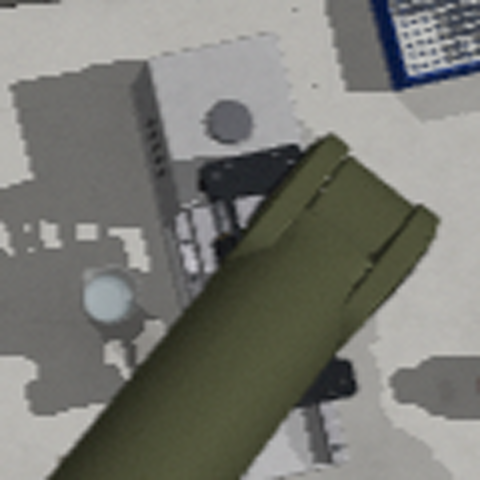

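```bash

python3 -m pendant '{"xyz":[[0,0,0],[0,0,0],[0,0,0],[0,0,0]],"turn":[0,0,0,0]}' 0.5
python3 -m pendant '{"xyz":[[0,0,0.04],[0,0,0.05],[0,0,0.06],[0,0,0.06]],"turn":[0,0,0,0]}'
python3 - <<'E'
from h import *
o=st()
for n in ('side','top'):
    im=snap(n,n+'4.png')
    for d in pinpoint(n,'carriage_handle')[:2]: print(n,d['score'],c2w(n,d['at']).round(4))
    u,v=[int(q) for q in px(n,[.6,-.27,.05])]; cv2.imwrite(f'pics/{n}4c.png',cv2.resize(im[v-60:v+60,u-60:u+60,::-1],None,fx=4,fy=4,interpolation=2))
E
```

```text
time_s: 11.38
tool_pos: [0.5605, -0.2788, 0.0656]
tool_rot: [-5.5, 87.2, -85.0]
force: [-0.1, -0.8, 0.6]
grip_width: 0.0418
time_s: 11.88
tool_pos: [0.5581, -0.2754, 0.2757]
tool_rot: [-16.1, 87.4, -95.5]
force: [0.7, -0.2, -0.4]
grip_width: 0.0436
t 11.88 p [ 0.5581 -0.2754  0.2757] toolx [-0.004 -0.045 -0.999] jaw yaw 10.55 F [ 0.7  -0.24 -0.38] w 0.0436 q [-23.8  19.9  59.6  85.3 -14.9  83.3  46.3]
side 0.89 [ 0.5592 -0.2805  0.0899]
top 0.75 [ 0.558  -0.28    0.0915]
top 0.34 [ 0.4788 -0.4869  0.0063]
```

View pics/side4c.png

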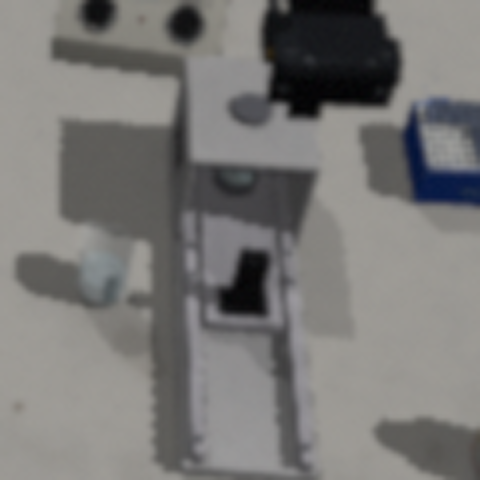

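```bash

python3 -m pendant '{"xyz":[[-0.02,0.05,0.01],[-0.02,0.05,0.01],[-0.01,0.06,0],[0,0.06,0],[0,0.06,0],[0.01,0.06,0],[0.02,0.05,0],[0.03,0.05,0],[0.02,0.04,0]],"turn":[0,0,0,0,0,0,0,0,0]}' 0 20
python3 -c "from h import *; st()"
```

```text
time_s: 13.2
tool_pos: [0.5774, 0.217, 0.2792]
tool_rot: [-39.0, 86.9, -118.5]
force: [0.1, -0.3, 0.0]
grip_width: 0.0007
t 13.2 p [0.5774 0.217  0.2792] toolx [-0.026 -0.048 -0.998] jaw yaw 10.44 F [ 0.12 -0.3   0.01] w 0.0007 q [-60.2  18.7  46.6  82.4 -11.2  86.8  -3.6]
```

```bash

python3 -m pendant '{"xyz":[[0.011,0.006,-0.04],[0.011,0.006,-0.05],[0,0,-0.04],[0,0,-0.03],[0,0,0]],"turn":[0,0,0,0,0]}'
python3 - <<'E'
from h import *
o=st()
for n in ('side','top'):
    im=snap(n,n+'5.png')
    for d in pinpoint(n,'button_top')[:3]: print(n,d['score'],c2w(n,d['at']).round(4))
    u,v=[int(q) for q in px(n,[.6,.23,.06])]; cv2.imwrite(f'pics/{n}5c.png',cv2.resize(im[v-50:v+50,u-50:u+50,::-1],None,fx=5,fy=5,interpolation=2))
E
```

```text
time_s: 13.82
tool_pos: [0.5939, 0.2344, 0.1015]
tool_rot: [-46.5, 86.0, -125.5]
force: [-0.4, -0.6, 1.0]
grip_width: 0.0004
t 13.82 p [0.5939 0.2344 0.1015] toolx [-0.041 -0.057 -0.998] jaw yaw 10.92 F [-0.35 -0.58  0.97] w 0.0004 q [-57.   29.2  42.7  91.1 -17.9  70.9  -0. ]
side 0.72 [ 5.805e-01 -2.762e-01 -4.000e-04]
side 0.68 [0.4247 0.2615 0.0749]
side 0.61 [0.6018 0.2285 0.0749]
top 0.6 [0.7906 0.2433 0.0764]
top 0.49 [0.4229 0.2609 0.0775]
```

View pics/side5c.png

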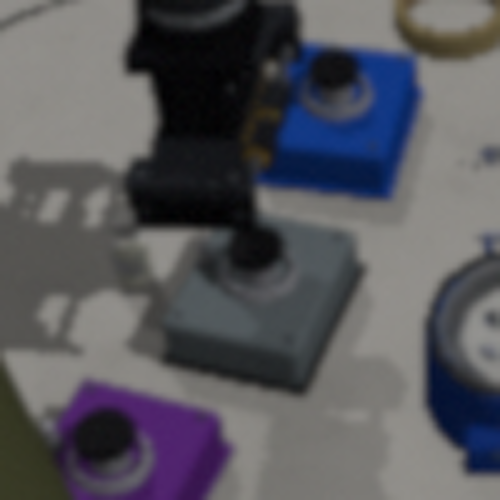

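View pics/top5c.png

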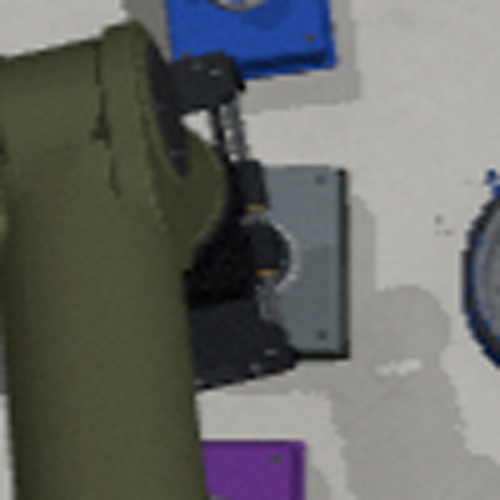

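```bash

python3 -m pendant '{"xyz":[[0.005,-0.004,-0.01],[0.002,-0.002,-0.008],[0,0,-0.003],[0,0,0]],"turn":[0,0,0,0]}'
python3 -m pendant '{"xyz":[[0,0,-0.003],[0,0,-0.002]],"turn":[0,0]}'
python3 -c "from h import *; st()"
```

```text
time_s: 14.52
tool_pos: [0.6073, 0.2292, 0.088]
tool_rot: [-39.6, 86.8, -118.6]
force: [0.7, -0.4, -0.0]
grip_width: 0.0006
time_s: 14.78
tool_pos: [0.6074, 0.2294, 0.0831]
tool_rot: [-39.3, 86.8, -118.4]
force: [-1.0, 0.3, 0.2]
grip_width: 0.0005
t 14.78 p [0.6074 0.2294 0.0831] toolx [-0.026 -0.049 -0.998] jaw yaw 10.91 F [-0.98  0.33  0.18] w 0.0005 q [-55.5  30.7  42.2  91.3 -19.2  68.5   1.5]
```

```bash

python3 -m pendant '{"xyz":[[-0.007,0,-0.002],[0,0,-0.002],[0,0,0]],"turn":[0,0,0]}'
python3 -c "from h import *; st()"
python3 -m pendant '{"xyz":[[0,0,-0.003],[0,0,-0.002]],"turn":[0,0]}'
python3 -c "from h import *; st()"
```

```text
time_s: 15.15
tool_pos: [0.5995, 0.2297, 0.0787]
tool_rot: [-39.8, 86.8, -118.8]
force: [0.3, 0.7, 0.4]
grip_width: 0.0006
t 15.15 p [0.5995 0.2297 0.0787] toolx [-0.027 -0.049 -0.998] jaw yaw 10.94 F [0.28 0.67 0.36] w 0.0006 q [-56.2  30.2  42.2  92.6 -19.   67.7   1.2]
time_s: 15.4
tool_pos: [0.5998, 0.2299, 0.0743]
tool_rot: [-39.6, 86.9, -118.6]
force: [-1.2, -0.5, 4.8]
grip_width: 0.0004
t 15.4 p [0.5998 0.2299 0.0743] toolx [-0.026 -0.048 -0.998] jaw yaw 10.94 F [-1.16 -0.51  4.83] w 0.0004 q [-56.1  30.4  42.1  92.8 -19.2  67.3   1.3]
```

```bash

python3 -m pendant '{"xyz":[[0,0,-0.002],[0,0,-0.002]],"turn":[0,0]}'
python3 -c "from h import *; st()"
python3 -m pendant '{"xyz":[[0,0,-0.002],[0,0,-0.001]],"turn":[0,0]}'
python3 -c "from h import *; st()"
```

```text
time_s: 15.65
tool_pos: [0.5999, 0.2299, 0.071]
tool_rot: [-40.1, 86.9, -119.2]
force: [-2.4, 0.3, 5.8]
grip_width: 0.0005
t 15.65 p [0.5999 0.2299 0.071 ] toolx [-0.027 -0.048 -0.999] jaw yaw 10.94 F [-2.45  0.32  5.76] w 0.0005 q [-55.9  30.6  42.   92.9 -19.4  67.    1.4]
time_s: 15.9
tool_pos: [0.5999, 0.2299, 0.0689]
tool_rot: [-40.8, 86.9, -119.8]
force: [-2.9, -0.8, 6.7]
grip_width: 0.0003
t 15.9 p [0.5999 0.2299 0.0689] toolx [-0.027 -0.047 -0.999] jaw yaw 10.93 F [-2.87 -0.76  6.7 ] w 0.0003 q [-55.9  30.8  41.9  93.  -19.5  66.8   1.5]
```

```bash

python3 -m pendant '{"xyz":[[0,0,-0.0018],[0,0,-0.0015]],"turn":[0,0]}'
python3 - <<'E'
from h import *
for i in range(3):
    st()
    for n in ('side','top'): 
        im=snap(n,f'{n}6_{i}.png')
    
n='side';im=cv2.imread('pics/side6_2.png')
u,v=[int(q) for q in px(n,[.6,.24,.06])]; cv2.imwrite(f'pics/{n}6c.png',cv2.resize(im[v-25:v+25,u-30:u+30],None,fx=10,fy=10,interpolation=2))
p=np.array([.597,.269,.065])
print([px(n,q) for q in ([.597,.269,.065],[.599,.229,.065])],u,v)
E
```

```text
time_s: 16.15
tool_pos: [0.5999, 0.2299, 0.0668]
tool_rot: [-41.6, 86.9, -120.7]
force: [-2.8, -0.7, 7.7]
grip_width: 0.0009
t 16.15 p [0.5999 0.2299 0.0668] toolx [-0.028 -0.046 -0.999] jaw yaw 10.92 F [-2.85 -0.69  7.66] w 0.0009 q [-55.8  30.9  41.8  93.1 -19.6  66.6   1.6]
t 16.25 p [0.5999 0.2299 0.0668] toolx [-0.027 -0.046 -0.999] jaw yaw 10.92 F [-3.51 -1.13  7.07] w 0.0007 q [-55.8  30.9  41.8  93.1 -19.6  66.6   1.6]
t 16.35 p [0.5999 0.2299 0.0669] toolx [-0.027 -0.046 -0.999] jaw yaw 10.92 F [-2.2  -0.2   7.93] w 0.0005 q [-55.8  30.9  41.8  93.1 -19.6  66.6   1.6]
[[np.float64(201.7), np.float64(204.1)], [np.float64(212.9), np.float64(206.1)]] 210 206
```

View pics/side6c.png

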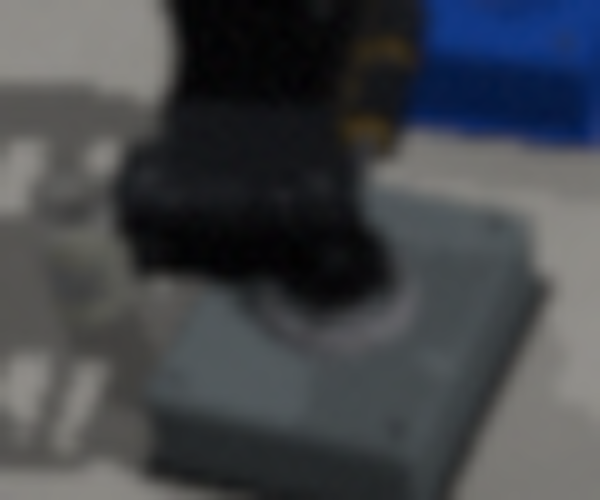

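```bash

python3 -m pendant '{"xyz":[[0,0,-0.0018]],"turn":[0]}'
python3 - <<'E'
from h import *
F=[]
for i in range(8):
    o=readout.get_obs(); F.append(o['force'][2]); print(np.round(o['tool_pos'],4),o['force'].round(2) if hasattr(o['force'],'round') else o['force'])
    read_camera('side')
print(np.mean(F))
E
```

```text
time_s: 16.58
tool_pos: [0.5999, 0.2299, 0.0659]
tool_rot: [-42.1, 86.9, -121.1]
force: [-2.8, -1.6, 7.8]
grip_width: 0.0004
[0.5999 0.2299 0.0659] [-2.8  -1.58  7.84]
[0.5999 0.2299 0.0658] [-2.98 -1.3   7.02]
[0.5999 0.2299 0.0658] [-3.84 -0.13  7.1 ]
[0.5999 0.2299 0.0659] [-3.07 -0.86  7.55]
[0.5999 0.2299 0.0659] [-4.04 -0.49  7.71]
[0.5999 0.2299 0.0659] [-3.25 -0.33  6.83]
[0.5999 0.2298 0.0659] [-4.13 -0.64  7.46]
[0.5999 0.2299 0.0659] [-3.02 -1.48  7.91]
7.429071529249921
```

```bash

python3 -m pendant '{"xyz":[[0,0,-0.0013]],"turn":[0]}'
python3 - <<'E'
from h import *
F=[];Z=[]
for i in range(12):
    o=readout.get_obs(); F.append(o['force'][2]);Z.append(o['tool_pos'][2]); im=snap('top','top7.png') if i%2 else snap('side','side7.png')
print(np.mean(F),np.round(Z,4))
d=pinpoint('side','carriage_handle'); print([(q['score'],c2w('side',q['at']).round(4)) for q in d[:2]])
for k in ['spare_vial','beaker','weighing_boat','buffer_bottle','dish']:
    for n in('side','top'):
        d=pinpoint(n,k)[:1]; print(n,k,[c2w(n,q['at']).round(3) for q in d])
a=cv2.imread('pics/side7.png');cv2.imwrite('pics/fin.png',cv2.resize(a[150:320,150:430],(784,476)))
E
```

```text
time_s: 17.1
tool_pos: [0.5999, 0.2299, 0.0654]
tool_rot: [-42.6, 86.9, -121.6]
force: [-2.8, -0.6, 7.5]
grip_width: 0.0006
7.7367575686077785 [0.0654 0.0654 0.0654 0.0654 0.0654 0.0655 0.0654 0.0655 0.0655 0.0655
 0.0654 0.0655]
[(0.84, array([ 0.559 , -0.2772,  0.0906]))]
side spare_vial [array([ 0.608,  0.328, -0.   ])]
top spare_vial []
side beaker [array([ 0.565, -0.163,  0.001])]
top beaker [array([ 0.56 , -0.163,  0.002])]
side weighing_boat [array([ 0.424, -0.017, -0.   ])]
top weighing_boat [array([ 0.422, -0.014,  0.004])]
side buffer_bottle [array([ 0.484, -0.492,  0.002])]
top buffer_bottle []
side dish []
top dish [array([0.411, 0.491, 0.002])]
```

View pics/fin.png

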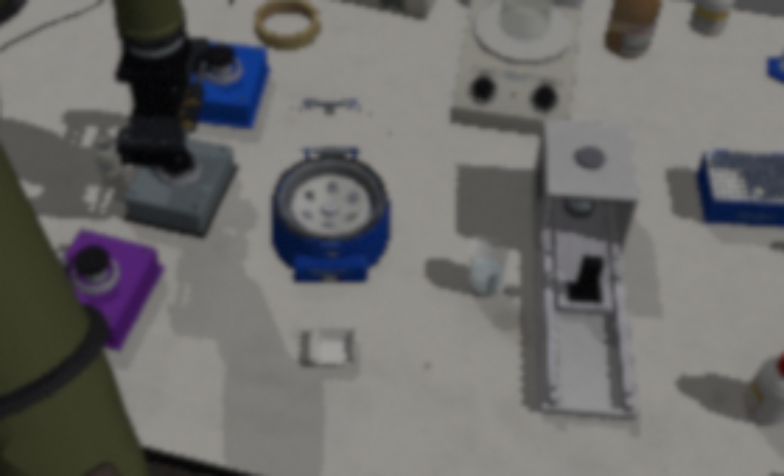

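View pics/top7.png

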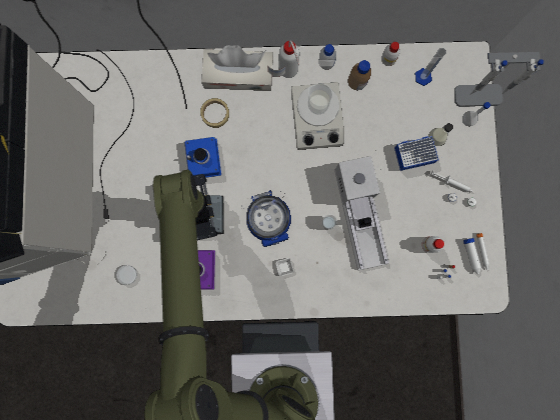

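```bash
python3 -c "
from h import *
st(); print(sign_off())"
```

```text
t 18.25 p [0.5999 0.2299 0.0655] toolx [-0.028 -0.045 -0.999] jaw yaw 10.92 F [-3.8  -0.65  7.81] w 0.0001 q [-55.7  31.   41.8  93.1 -19.8  66.5   1.7]
the job is handed in; nothing more can be done
None
```

The carriage is home against its stop, and the grey box's button was being held at about its middle position with the fingers shut when I handed in at 18.25 s.

- **Carriage:** I gripped the handle and slid it about 93 mm. It then stopped sharply with a 13 N push. In the pictures the vial stands under the hood, and the handle is about 129 mm from the hood's plug; it stands 130 mm in front of the vial.
- **Button:** The tool held steady at z = 0.0655 m with about 7.7 N. Tool height puts the button 9.5 to 10 mm down, and the force suggests about 9.3 mm, so they differ slightly. I could not confirm it against the steel post, because the post was hidden behind the gripper in the pictures. The force never came near the 12 N of the bottom.
- **Loose things:** The networks found all five bystanders within about 6 mm of where they started, though the spare vial and bottle only in the side picture and the dish only in the top one.
- **First grasp:** My first pinch of the handle, across its 24 mm width, sat too high because the arm was near its joint limits. I let go and gripped it along the slide instead. The tool has been tilted about 3 degrees since then.

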